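# Close the sample clamp through the guard window

## Robot

A 6-joint arm with a two-finger parallel gripper is mounted at the origin on the work surface. World frame = base frame: x ahead of the robot, y to its left, z up, the work surface at z = 0. Lengths are in m, angles in degrees, forces in N, time in s.
With the tool pointing down it reaches from about 0.35 to 0.875 m from the base axis. Payload 4.2 kg.
Tool frame: the origin (TCP) lies at the very end of the fingers, on their centre line; the grasp point (between the pads) lies 19 mm behind it; z points along the fingers, y is the line along which they close (so a half turn about z gives the same grasp; the last joint's range is limited). The gripper opens to 87 mm and grips with 3 to 60 N. Pads are 19 mm wide; open, the fingers measure 117 mm over their backs; the gripper's body (75 mm by 190 mm) begins 51 mm behind the grasp point.
Start: joints at [83.457, 22.042, 0.453, 0, -68.411, -14.817], TCP at [0.228, 0.582, 0.198] pointing down, gripper open.
Joint ranges: [-179.83, 179.83], [-69.29, 118.12], [-61.27, 80.66], [-181.25, 117.63], [-171.15, -9.14], [-177.46, 177.46]. Speed limits (degrees/s): [159.86, 159.86, 180, 180, 180, 180].

## Interface

Orientations are given as a 3x3 rotation matrix whose columns are the frame's x, y, z axes.
In Python, from station import env gives the robot as it stands.
- The arm moves only by the tool servo_tool, never from a script. Its argument "commands" is one flat list of numbers, 5 for each row, row after row: the shift along the tool's x, y, z in mm, then the turn about the tool's z in rad, then the gripper's target within -1 to 1 (shut at 1, half-way at 0, fully open at -1). In form: [tx, ty, tz, twist, fingers, tx, ty, tz, twist, fingers, ...]. A call has 1 to 12 rows; each row shifts and turns the commanded pose from where the row before left it, along the tool's axes as they then stand; what a row does not reach is not made up. A row lasts 1/12 s, in which the tool goes at most 41.7 mm and 7.16 degrees, less where a joint would pass 70% of its speed; a pose out of reach is approached as far as the arm can. A call with a gripper value outside its range is refused whole. The fingers move at their own pace and stop on an object; "force" is the grip in N (left out, the last holds). Time passes only in rows, so rows that do not move let the fingers close. It gives the time, the measured TCP pose, the force, the opening and the grip force at its end, in the units of the state.
- env.observe(): the state, without advancing time (a new reading comes with each control period).
- env.snapshot(name): name is "side" or "top" or "wrist"; returns a dict with "img" (480x640x3 uint8, red, green, blue), "fx", "fy", "cx", "cy" (pixels), "camera_from_world" (4x4, takes a point from world to camera coordinates); the wrist camera has in their place "mount" (4x4, takes a point from camera to tool coordinates, whose origin is the TCP and whose axes are the flange's). Camera axes: x right, y down, z forward; pixel columns grow to the right and rows downward; lengths in m; the calibration is good to about 2 mm. A picture is of the moment at which its call begins: read the wrist's pose just before it. There is no depth.
- env.sign_off(): hands the job in; it is judged then, once.
Trained networks look in the newest picture that a camera, given by its name, has taken for a name from the list of things; names that differ only in an ending like _2 or _b are one class to them, and where a whole thing is asked for, a point or a joint stands for the part that bears it (a point fixed in the world has none). Each returns a list of dicts, best first, with "conf" (0 to 1); they miss things now and then, are a little off and sometimes report something else, mostly with a low value. They report only what shows in the picture. A call takes as long as a camera call.
- env.search_frame(camera, name): "bbox" ([left, top, right, bottom] in pixels, round what is visible of it).
The state is a dict: "time": time; "q": joint angles; "joint_vel": joint speeds; "tau": joint torques, N m; "position": TCP position; "eef_rot": TCP orientation; "contact_force": force on the tool from outside, world axes, zero at the start; "ft_torque": the same for the moment, N m; "grip_width": finger opening in m; "grip_force": force on a finger pad.
Only numpy, scipy, OpenCV 4.12 (cv2) and the standard library are available. Lean on these libraries where they do the work, as an engineer would, in place of code of your own. Each camera call takes 0.05 s, during which the arm holds its last target. There are 200 camera calls.

## Task

Two guarded test nests stand on the bench, and one of them holds a small white sample carrier. Reach down through the open window in the top of that nest's clear guard with the fingertips and press its clamp lever all the way down, so that it stays down, without touching either guard; then draw back out of the window. Only the lever is to be moved: leave the empty nest's lever, the sample carrier, and the jar, screwdriver and chip box on the bench where they are.

Things in the scene. Friction and masses are not known exactly. Their poses are not given: they have to be found in the camera images.
- guard_loaded: Fixed clear plastic guard with aluminium edges over the nest with the carrier; closed all round but for the window in its top. 200 x 200 mm in plan; origin at the centre of its footprint on the bench; x from low front to high rear edge, y left, z up. Top slopes 15 degrees: upper face 99 mm above the bench at the front, 125 at the middle, 151 at the rear. Not to be touched.
- window_loaded (a point): Centre of that guard's open window, 125 mm above the bench, straight above the guard's origin, in the upper face of the top. Opening 110 mm wide (guard's y) and 100 mm long (along the slope), edged by an aluminium frame 10 mm wide standing 2 mm proud. Axes parallel to the guard's.
- paddle_loaded (a point): Point to press: centre of the upper face of the loaded nest's lever paddle, flat, black, 34 (along the lever) x 44 x 10 mm, under the window, about 5 mm to the front of its centre. The steel lever, 80 mm long, runs along the guard's x and pivots at the rear. Paddle height over the bench: raised 104 mm, fully down 85 mm (then level, about 39 mm under the top's upper face).
- lever_loaded (a joint): Angle of the loaded nest's clamp lever in rad: 0 fully raised, 0.24 fully down on its stop. Starts anywhere from 0 to 0.06. It moves against friction only, about 4 N at the paddle, and stays where it is left.
- guard_empty: The same guard over the same nest without a carrier. Bolted down; must not be touched.
- paddle_empty (a point): Centre of the upper face of the empty nest's lever paddle, raised like the other; to be left alone.
- carrier_mid (a point): Centre of the sample carrier, a loose white ceramic plate 48 x 28 x 8 mm with a small dark chip, between low rails in the loaded nest, 52 mm above the bench, 25 mm to the rear of the paddle point and 41 mm to its left. The rubber foot on the lever's side arm comes down on it.
- jar_mid (a point): Centre (35 mm up) of a loose amber jar 48 mm across and 70 mm tall, standing between the two nests.
- driver: Loose screwdriver 170 mm long, lying on the bench to the right; x along it towards its tip.
- chip_box_mid (a point): Centre of a loose grey box with white lid, 92 x 72 x 36 mm, on the bench to the left.

How it is judged (in metres and radians):
On the way:
1. the loaded nest's lever is pressed down by the fingers (value of joint lever_loaded above 0.205 rad and distance between the grasp point and paddle_loaded below 0.06 m), for 0.05 s.
At the end, for the whole second after the job is handed in: The loaded nest's lever is down (joint above 0.205 of 0.24 rad), the gripper's grasp point is more than 60 mm from the window's centre, the empty nest's paddle and the carrier are within 6 mm and the jar, screwdriver and chip box within 20 mm of where they started (value of joint lever_loaded above 0.205 rad and distance between the grasp point and window_loaded above 0.06 m and distance of each of paddle_empty, carrier_mid from where it was at the start of the episode below 0.006 m and distance of each of jar_mid, driver, chip_box_mid from where it was at the start of the episode below 0.02 m); the robot touches nothing.
It fails at once if the robot touches the guard of the loaded nest (contact force between any of the fingers, the arm and guard_loaded above 0.3 N).
It fails at once if the robot touches the guard of the empty nest (contact force between any of the fingers, the arm and guard_empty above 0.3 N).
It fails at once if the empty nest's lever is moved (distance of paddle_empty from where it was at the start of the episode above 0.006 m).
It fails at once if the sample carrier is shifted or lifted (distance of carrier_mid from where it was at the start of the episode above 0.006 m).
It fails at once if the jar, screwdriver or chip box is shifted or lifted (distance of any of jar_mid, driver, chip_box_mid from where it was at the start of the episode above 0.02 m).
It also fails if it takes over 35 s, if anything falls off the work surface, if the arm or the gripper's body presses on something with over 40 N, if the wrist force passes 120 N, or if a joint passes its speed limit or range.

## Working session

There is one attempt and no reset: what is moved stays moved. The work goes in short steps, Python scripts to look and compute and a tool call to move; the robot and the scene stay as the last step left them, time stands still between calls to the robot, and variables do not carry over. Pictures are saved under pics/ and viewed, at most 10 in all, crops included, and the job is handed in when it is done.

Besides the shell and the picture viewer there is one more tool, called as name(argument=value, ...), one argument or row to a line, values as JSON. servo_tool: Moves the arm, as the interface text tells. Its arguments: {"type":"object","properties":{"commands":{"type":"array"},"force":{"type":"number"}},"required":["commands"]}

```bash
mkdir -p pics; cat > h.py <<'E'
import numpy as np, cv2
from station import env
def snap(n,f):
    s=env.observe(); d=env.snapshot(n); cv2.imwrite('pics/'+f,d['img'][:,:,::-1]); return s,d
E
python3 - <<'E'
from h import *
for n in ['top','side']:
    s,d=snap(n,n+'0.png')
    print(n,d['fx'],d['cx'],d['cy'],np.round(d['camera_from_world'],4).tolist())
    for k in ['guard_loaded','guard_empty','paddle_loaded','carrier_mid','jar_mid','driver','chip_box_mid']:
        print(k,[(np.round(r['bbox']).tolist(),round(r['conf'],2)) for r in env.search_frame(n,k)[:3]])
print(s)
E
```

```text
top 459.1177428690429 315.5934977112924 242.19115296782658 [[0.0106, -0.9999, 0.0133, -0.0273], [-0.9978, -0.0115, -0.0659, 0.579], [0.0661, -0.0126, -0.9977, 1.1025], [0.0, 0.0, 0.0, 1.0]]
guard_loaded [([154.0, 200.0, 269.0, 320.0], 0.6)]
guard_empty [([339.0, 215.0, 452.0, 325.0], 0.96), ([196.0, 243.0, 220.0, 273.0], 0.39)]
paddle_loaded [([199.0, 238.0, 222.0, 270.0], 0.72)]
carrier_mid [([196.0, 237.0, 207.0, 256.0], 0.47), ([152.0, 201.0, 269.0, 319.0], 0.27)]
jar_mid [([296.0, 198.0, 317.0, 220.0], 0.76)]
driver [([503.0, 249.0, 518.0, 318.0], 0.76)]
chip_box_mid [([84.0, 225.0, 132.0, 272.0], 0.56)]
side 589.4074111875926 316.34059183066086 234.37377776741724 [[0.8902, -0.4555, -0.008, -0.5008], [-0.25, -0.4738, -0.8444, 0.2376], [0.3808, 0.7537, -0.5357, 1.5475], [0.0, 0.0, 0.0, 1.0]]
guard_loaded [([243.0, 181.0, 311.0, 244.0], 0.93), ([240.0, 181.0, 266.0, 199.0], 0.37)]
guard_empty [([284.0, 234.0, 389.0, 337.0], 0.88)]
paddle_loaded []
carrier_mid [([280.0, 234.0, 388.0, 334.0], 0.32), ([355.0, 370.0, 410.0, 403.0], 0.15)]
jar_mid [([340.0, 235.0, 352.0, 244.0], 0.46), 
[... 234 characters left out ...]
   -6.84109526e+01, -1.48173388e+01]), 'joint_vel': array([ 0.0099476 , -0.12943064,  0.17367361, -0.06245098, -0.01658935,
       -0.0724721 ]), 'tau': array([-5.70857776e-05, -3.89969695e+01,  1.87333041e+01,  4.21826407e+00,
        1.42211412e-02, -7.44868521e-05]), 'position': array([0.22758568, 0.58198447, 0.19758171]), 'eef_rot': array([[ 9.31305158e-01, -3.64239891e-01, -6.92237934e-05],
       [-3.64239894e-01, -9.31305103e-01, -3.24635951e-04],
       [ 5.37768915e-05,  3.27549203e-04, -9.99999945e-01]]), 'contact_force': array([ 0.54939677,  0.25037048, -0.57409132]), 'ft_torque': array([-0.0010841 , -0.0044699 ,  0.07757821]), 'grip_force': 0.0, 'grip_width': 0.08706685452095818}
```

```bash
python3 -c "
import cv2
a=cv2.imread('pics/top0.png')[180:340,60:460]
cv2.imwrite('pics/top0c.png',cv2.resize(a,None,fx=2,fy=2,interpolation=2))
b=cv2.imread('pics/top0.png')[190:330,145:285]
cv2.imwrite('pics/top0d.png',cv2.resize(b,None,fx=4,fy=4,interpolation=2))"
```

```text
(no output)
```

View pics/top0.png

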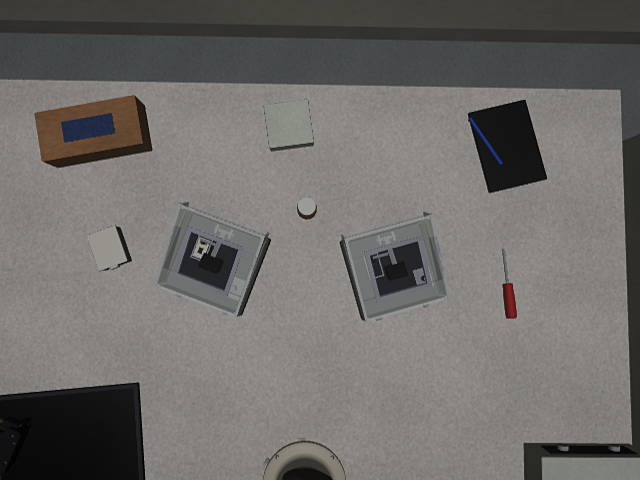

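View pics/top0d.png

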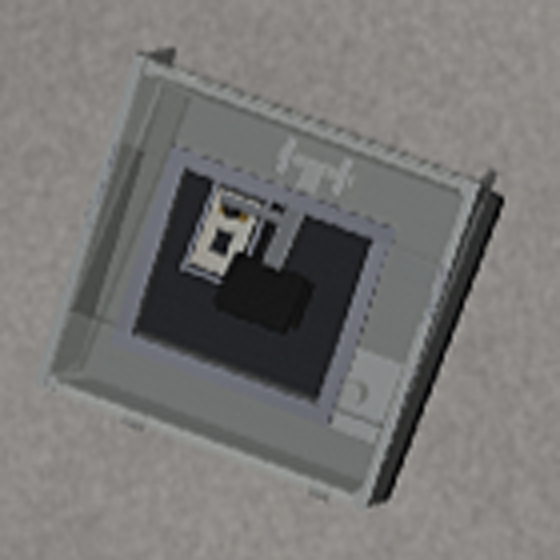

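The left nest is loaded: the white carrier is at about (202,247) and the paddle at about (211,264). The window's inner corners in the crop are (185,170), (375,237), (322,403) and (133,332).

```bash
cat >> h.py <<'E'
from scipy.optimize import least_squares
def guardpts(p,pts):
    c,s=np.cos(p[2]),np.sin(p[2]); P=np.array(pts,float)
    return np.c_[p[0]+c*P[:,0]-s*P[:,1],p[1]+s*P[:,0]+c*P[:,1],P[:,2]]
def proj(d,T,W):
    C=W@T[:3,:3].T+T[:3,3]; return np.c_[d['fx']*C[:,0]/C[:,2]+d['cx'],d['fy']*C[:,1]/C[:,2]+d['cy']]
def win(a,b,h=.001):
    t=np.radians(15); return [[u*a*np.cos(t),v*b,.125+h+u*a*np.sin(t)] for u,v in((1,1),(1,-1),(-1,-1),(-1,1))]
def delta(p,fwd,z):
    "tool shift/twist to stand fwd of guard origin at height z; tool y along guard y"
    s=env.observe(); R=s['eef_rot']; t=guardpts(p,[[fwd,0,z]])[0]
    tw=np.arctan2(R[1,0],R[0,0]); dy=(p[2]-tw+np.pi/2)%np.pi-np.pi/2   # world yaw needed
    print('target',t.round(4),'tool shift mm',(R.T@(t-s['position'])*1000).round(1),'twist',round(-dy,4),'q6',s['q'][5])
E
python3 - <<'E'
from h import *
d=env.snapshot('top'); T=d['camera_from_world']
o=np.array([145,190])
i=np.array([[185,170],[375,237],[322,403],[133,332]])/4+o
g=np.array([[150,60],[485,183],[368,500],[48,380]])/4+o
G=[[.1,.1,.151],[.1,-.1,.151],[-.1,-.1,.099],[-.1,.1,.099]]
for obs,pts in((i,win(.05,.055)),(g,G),(np.r_[i,g],win(.05,.055)+G)):
    r=least_squares(lambda p:(proj(d,T,guardpts(p,pts))-obs).ravel(),[.53,.23,-.3]); print(r.x.round(4),np.abs(r.fun).max().round(2))
delta(r.x,-.005,.26)
print(guardpts(r.x,[[-.005,0,.104]]))
E
```

```text
[ 0.5268  0.2157 -0.3397] 0.64
[ 0.5281  0.2115 -0.3539] 4.08
[ 0.5275  0.2136 -0.351 ] 4.19
target [0.5228 0.2153 0.26  ] tool shift mm [408.4 234.  -62.2] twist -0.0218 q6 -14.815106224350062
[[0.52276    0.21532177 0.104     ]]
```

servo_tool(
  commands=[0,0,-27,-0.01,1,0,0,-27,-0.01,1,0,0,-26,-0.013,1,20,11,0,0,1,20,11,0,0,1,20,11,0,0,1,20,11,0,0,1,20,11,0,0,1,20,11,0,0,1,20,11,0,0,1,20,11,0,0,1,20,11,0,0,1],
)

```text
time: 1.85
position: [0.3649, 0.4278, 0.2779]
eef_rot: [[0.943, -0.333, 0.0], [-0.333, -0.943, 0.0], [0.0, -0.0, -1.0]]
contact_force: [0.4, -0.2, -0.1]
grip_width: 0.0153
grip_force: 0.0
```

servo_tool(
  commands=[20,11,0,0,1,20,11,0,0,1,20,11,0,0,1,20,11,0,0,1,20,11,0,0,1,20,11,0,0,1,20,12,0,0,1,20,12,0,0,1,20,12,0,0,1,20,12,0,0,1,14,8,0,0,1,0,0,0,0,1],
)

```text
time: 2.85
position: [0.5268, 0.2403, 0.2776]
eef_rot: [[0.942, -0.336, 0.0], [-0.336, -0.942, -0.001], [0.0, 0.001, -1.0]]
contact_force: [0.6, 0.0, 0.6]
grip_width: 0.0004
grip_force: 0.0
```

```bash
python3 - <<'E'
from h import *
s,d=snap('wrist','w1.png')
print(s['position'],s['grip_width'],s['contact_force'],{k:d[k] for k in('fx','cx','cy')},d['mount'].round(4).tolist())
for k in['paddle_loaded','carrier_mid','guard_loaded']: print(k,[(np.round(r['bbox']).tolist(),round(r['conf'],2)) for r in env.search_frame('wrist',k)[:3]])
p=[.5268,.2157,-.34]
T=np.eye(4);T[:3,:3]=s['eef_rot'];T[:3,3]=s['position']
T=np.linalg.inv(T@d['mount']); print('win pred',proj(d,T,guardpts(p,win(.05,.055))).round())
delta(p,-.005,.28)
E
```

```text
[0.52681605 0.24028815 0.27759231] 0.000404490283747753 [0.62823941 0.00654071 0.55402587] {'fx': 412.21546164714164, 'cx': 319.30352588801316, 'cy': 233.59298639654463} [[-0.0003, -0.9578, -0.2874, 0.0793], [1.0, -0.0004, 0.0003, 0.0001], [-0.0004, -0.2874, 0.9578, -0.1873], [0.0, 0.0, 0.0, 1.0]]
paddle_loaded [([294.0, 142.0, 371.0, 215.0], 0.88)]
carrier_mid [([283.0, 140.0, 312.0, 190.0], 0.71)]
guard_loaded [([210.0, 61.0, 489.0, 293.0], 0.83)]
win pred [[277. 141.]
 [420. 140.]
 [406. 248.]
 [284. 248.]]
target [0.5221 0.2174 0.28  ] tool shift mm [ 5.7 25.  -2.2] twist 0.0007 q6 29.713559175203887
```

View pics/w1.png

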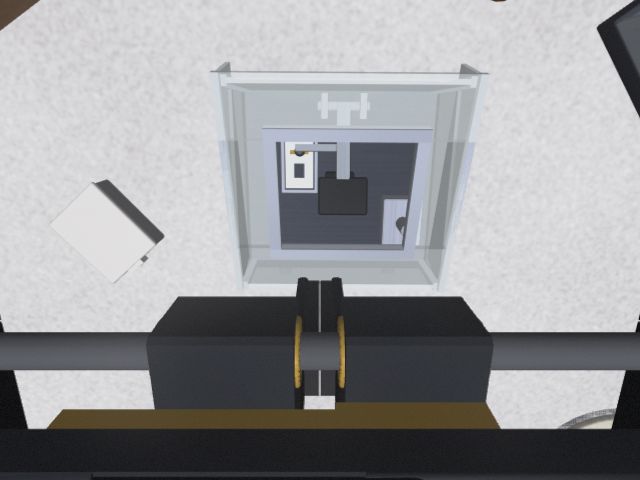

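The wrist view shows the window's inner edges at about (276,141), (419,141), (409,249) and (281,249), within about 2 px of the prediction. The paddle is centred near (343,195) and the rubber foot is over the carrier on the left.

```bash
python3 - <<'E'
from h import *
s=env.observe(); d=env.snapshot('wrist')
T=np.eye(4);T[:3,:3]=s['eef_rot'];T[:3,3]=s['position'];T=np.linalg.inv(T@d['mount'])
obs=np.array([[276,141],[419,141],[409,249],[281,249],[263,127],[432,127],[413,261],[270,260]]);pts=win(.05,.055)+win(.06,.065,.002)
r=least_squares(lambda p:(proj(d,T,guardpts(p,pts))-obs).ravel(),[.53,.23,-.3]);print(r.x.round(4),r.fun.round(1))
print('paddle',proj(d,T,guardpts(r.x,[[-.005,0,.104],[.012,.022,.104],[-.022,-.022,.104]])).round())
delta(r.x,-.005,.115)
E
```

```text
[ 0.525   0.2196 -0.3404] [ 0.3  0.2 -0.6  0.4 -4.7 -0.3  1.3 -0.3 -0.7  1.6  1.5  1.7  1.3 -2.8
  1.7 -1.9]
paddle [[344. 199.]
 [319. 181.]
 [368. 218.]]
target [0.5203 0.2213 0.115 ] tool shift mm [  2.9  22.1 162.8] twist 0.0016 q6 29.71915253732492
```

servo_tool(
  commands=[1,6,0,0,1,1,6,0,0,1,1,6,0,0,1,1,5,0,0,1,0,0,20,0,1,0,0,25,0,1,0,0,25,0,1,0,0,20,0,1,0,0,20,0,1,0,0,20,0,1,0,0,15,0,1,0,0,0,0,1],
)

```text
time: 4.1
position: [0.5193, 0.2177, 0.1294]
eef_rot: [[0.942, -0.334, -0.006], [-0.334, -0.942, -0.004], [-0.005, 0.006, -1.0]]
contact_force: [0.5, 0.2, 0.1]
grip_width: 0.0002
grip_force: 0.0
```

```bash
python3 - <<'E'
from h import *
s,d=snap('wrist','w2.png'); print(s['position'],s['contact_force'])
E
```

```text
[0.51928231 0.21765951 0.12940091] [0.46575738 0.19465691 0.0990013 ]
```

View pics/w2.png

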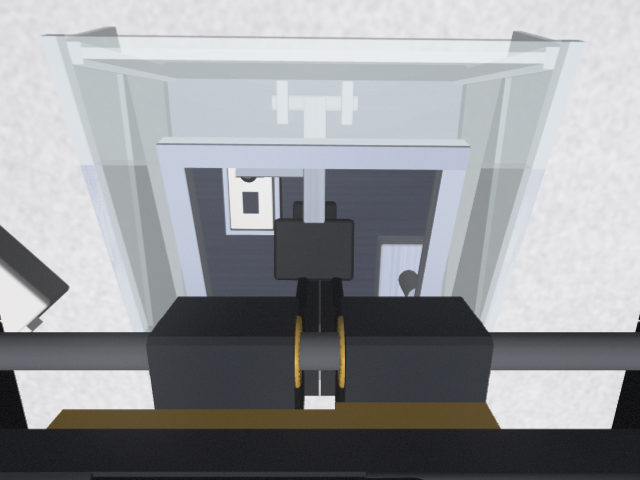

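```bash
python3 - <<'E'
from h import *
s=env.observe(); d=env.snapshot('wrist')
T=np.eye(4);T[:3,:3]=s['eef_rot'];T[:3,3]=s['position'];C=T@d['mount'];iT=np.linalg.inv(C)
def ray(u,v,z):
    r=C[:3,:3]@np.array([(u-d['cx'])/d['fx'],(v-d['cy'])/d['fy'],1]); w=C[:3,3]+r*(z-C[2,3])/r[2]
    return (T[:3,:3].T@(w-T[:3,3])*1000).round(1)
for z in(.104,.100): print(z,[ray(*u,z) for u in((275,219),(353,219),(275,279),(353,279))])
print('win corners rear, z~.139',ray(189,169,.138),ray(440,169,.138))
E
```

```text
0.104 [array([ 23.1, -23.6,  27.3]), array([23.1, 18.4, 27.5]), array([-11.8, -24.7,  27.4]), array([-11.9,  19.2,  27.5])]
0.1 [array([ 22.1, -24. ,  31.3]), array([22. , 18.7, 31.5]), array([-13.5, -25.2,  31.4]), array([-13.5,  19.5,  31.5])]
win corners rear, z~.139 [ 54.6 -56.7  -6.8] [54.5 53.  -6.5]
```

servo_tool(
  commands=[2,-1,0,0,1,2,-1,0,0,1,0,0,6,0,1,0,0,6,0,1,0,0,5,0,1,0,0,5,0,1,0,0,5,0,1,0,0,5,0,1,0,0,4,0,1,0,0,3,0,1,0,0,2,0,1,0,0,0,0,1],
)

```text
time: 5.2
position: [0.5257, 0.2197, 0.0912]
eef_rot: [[0.943, -0.333, -0.001], [-0.333, -0.943, -0.001], [-0.001, 0.001, -1.0]]
contact_force: [0.4, 0.0, -0.2]
grip_width: 0.0006
grip_force: 0.0
```

servo_tool(
  commands=[0,0,2,0,1,0,0,2,0,1],
)

```text
time: 5.37
position: [0.5262, 0.2201, 0.088]
eef_rot: [[0.943, -0.333, 0.001], [-0.333, -0.943, 0.0], [0.001, -0.001, -1.0]]
contact_force: [-0.1, 0.1, -0.8]
grip_width: 0.0001
grip_force: 0.0
```

```bash
python3 - <<'E'
from h import *
s,d=snap('wrist','w3.png'); print(s['position'],s['contact_force'])
E
```

```text
[0.52619857 0.22009107 0.08795515] [-0.09124187  0.13502088 -0.83842179]
```

View pics/w3.png

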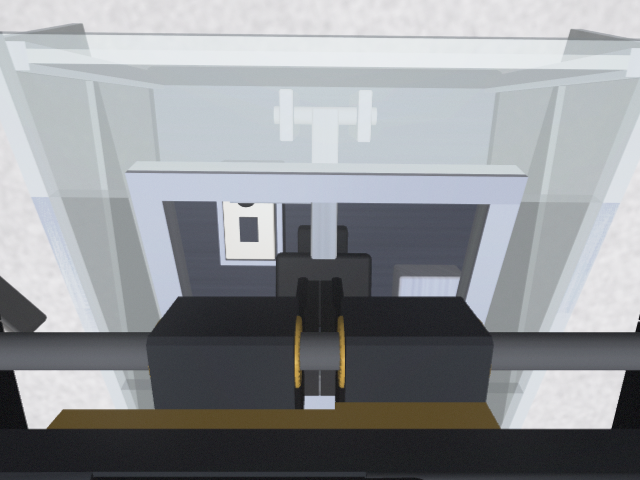

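The fingertips are over the paddle, whose rear edge is at row 254. Its width of 94 px suggests it's already moving down. I'll continue to the stop.

servo_tool(
  commands=[0,0,1.5,0,1,0,0,1.5,0,1],
)

```text
time: 5.58
position: [0.5261, 0.22, 0.0848]
eef_rot: [[0.943, -0.333, 0.0], [-0.333, -0.943, 0.0], [0.0, -0.0, -1.0]]
contact_force: [0.1, 0.2, -0.2]
grip_width: 0.0008
grip_force: 0.0
```

servo_tool(
  commands=[0,0,1,0,1,0,0,1,0,1],
)

```text
time: 5.75
position: [0.5259, 0.2199, 0.0826]
eef_rot: [[0.943, -0.333, -0.0], [-0.333, -0.943, -0.0], [-0.0, 0.0, -1.0]]
contact_force: [0.0, -0.1, 0.0]
grip_width: 0.0003
grip_force: 0.0
```

```bash
python3 - <<'E'
from h import *
s,d=snap('wrist','w4.png'); print(s['position'],s['contact_force'],s['tau'])
a=d['img'][:,:,::-1]; a=cv2.convertScaleAbs(a[130:330,150:490],alpha=1.6,beta=30); 
cv2.imwrite('pics/w4c.png',cv2.resize(a,None,fx=2.3,fy=2.3,interpolation=2))
E
```

```text
[0.52592773 0.21992007 0.0826347 ] [ 0.00114638 -0.05109785  0.02225743] [-6.54503256e-04 -3.68272018e+01  1.56966448e+01  3.48579459e+00
  5.33142162e-02 -1.88305870e-05]
```

View pics/w4c.png

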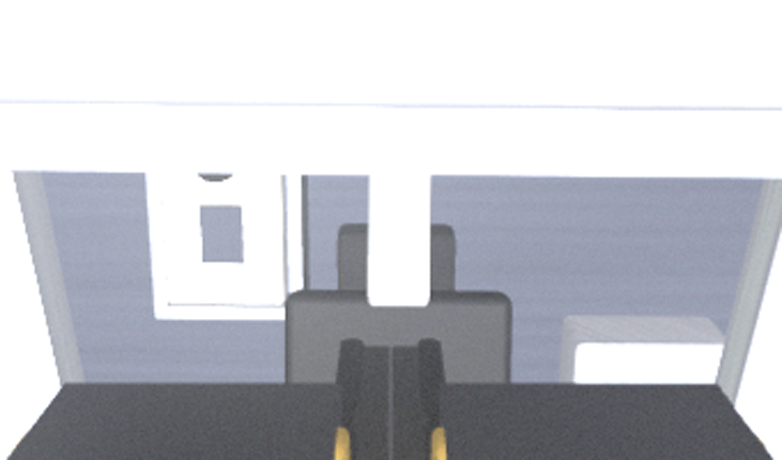

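The paddle's apparent width has grown from 78 to 98 px across the views, as it would for an unmoved lever, and there is no contact force. The real finger end may be short of the stated TCP, so I'll check it in the side view.

```bash
python3 - <<'E'
from h import *
s,d=snap('side','side1.png'); T=d['camera_from_world']
out=[]
for f,p in(('side0.png',[.2276,.582,.1976]),('side1.png',s['position'])):
    a=cv2.imread('pics/'+f); q=np.array([proj(d,T,np.array([np.array(p)+[0,0,h]]))[0] for h in(0,.02,.07)]); print(f,q.round(1))
    c=q[0].round().astype(int); b=cv2.resize(cv2.convertScaleAbs(a[c[1]-50:c[1]+40,c[0]-45:c[0]+45],alpha=1.4,beta=15),None,fx=4.4,fy=4.4,interpolation=2)
    for x in q: cv2.circle(b,tuple(((x-c+[45.5,50.5])*4.4).astype(int).tolist()),3,(0,0,255),1)
    out.append(b)
cv2.imwrite('pics/s1.png',np.hstack(out))
E
```

```text
side0.png [[147.1 155.9]
 [146.1 150.4]
 [143.6 136.3]]
side1.png [[274.2 213.1]
 [273.9 207.6]
 [273.2 193.6]]
```

View pics/s1.png

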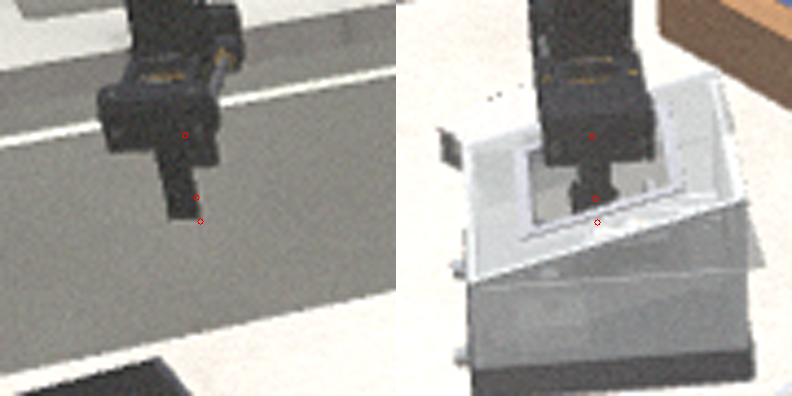

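The side view shows the paddle still raised, at about (592,197) in the right half, with the fingertips just above it. The gripper body sits about 100 mm above the nominal TCP. So the whole gripper ends roughly 20–25 mm short of the reported TCP, and I can go lower with body clearance unchanged. I'll step down watching the force.

servo_tool(
  commands=[0,0,1,0,1,0,0,1,0,1,0,0,1,0,1],
)

```text
time: 6.1
position: [0.526, 0.22, 0.0799]
eef_rot: [[0.943, -0.333, 0.0], [-0.333, -0.943, 0.0], [0.0, -0.0, -1.0]]
contact_force: [-0.7, 1.1, 2.0]
grip_width: 0.0004
grip_force: 1.5
```

servo_tool(
  commands=[0,0,1,0,1,0,0,1,0,1,0,0,1,0,1],
)

```text
time: 6.35
position: [0.526, 0.2201, 0.0771]
eef_rot: [[0.943, -0.333, 0.0], [-0.333, -0.943, 0.0], [0.0, -0.0, -1.0]]
contact_force: [-1.3, 0.5, 4.5]
grip_width: 0.0006
grip_force: 1.6
```

Contact at TCP z≈0.080 with the expected 4 N or so. Continuing to the stop.

servo_tool(
  commands=[0,0,1,0,1,0,0,1,0,1,0,0,1,0,1,0,0,1,0,1,0,0,1,0,1,0,0,1,0,1],
)

```text
time: 6.85
position: [0.5259, 0.22, 0.0706]
eef_rot: [[0.943, -0.333, -0.0], [-0.333, -0.943, 0.0], [-0.0, 0.0, -1.0]]
contact_force: [-1.8, 1.8, 4.4]
grip_width: 0.0002
grip_force: 1.6
```

```bash
python3 - <<'E'
from h import *
s,d=snap('wrist','w5.png'); print(s['position'],s['contact_force'])
a=d['img'][:,:,::-1]; a=cv2.convertScaleAbs(a[130:330,150:490],alpha=1.6,beta=30)
cv2.imwrite('pics/w5c.png',cv2.resize(a,None,fx=2.3,fy=2.3,interpolation=2))
E
```

```text
[0.52594363 0.21995194 0.07059886] [-1.76501292  1.79919397  4.38350625]
```

View pics/w5c.png

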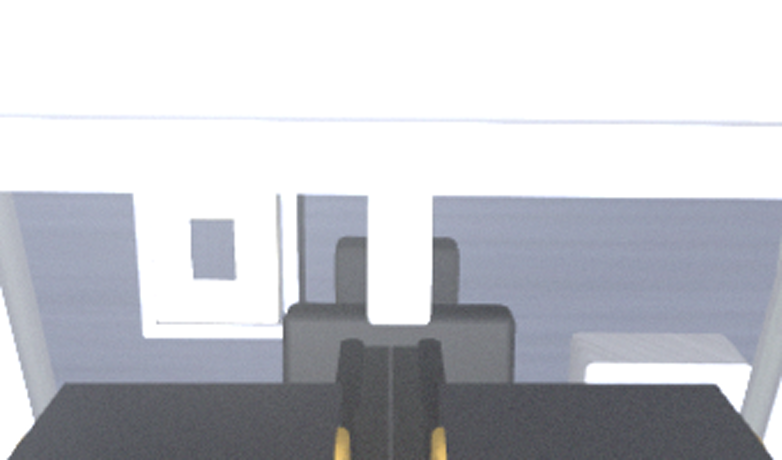

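The paddle now keeps its apparent width (about 98 px) and is going down with the fingers. I'll continue.

servo_tool(
  commands=[0,0,1,0,1,0,0,1,0,1,0,0,1,0,1,0,0,1,0,1],
)

```text
time: 7.23
position: [0.5259, 0.2199, 0.0666]
eef_rot: [[0.943, -0.333, -0.0], [-0.333, -0.943, -0.0], [-0.0, 0.0, -1.0]]
contact_force: [-3.3, 0.6, 3.1]
grip_width: 0.0004
grip_force: 1.6
```

servo_tool(
  commands=[0,0,1,0,1,0,0,1,0,1],
)

```text
time: 7.4
position: [0.5259, 0.2199, 0.0646]
eef_rot: [[0.943, -0.333, -0.0], [-0.333, -0.943, -0.0], [-0.0, 0.0, -1.0]]
contact_force: [-2.1, 1.2, 3.9]
grip_width: 0.0004
grip_force: 1.6
```

servo_tool(
  commands=[0,0,0.7,0,1,0,0,0.7,0,1],
)

```text
time: 7.57
position: [0.5258, 0.2199, 0.0632]
eef_rot: [[0.943, -0.333, -0.0], [-0.333, -0.943, -0.0], [-0.0, 0.0, -1.0]]
contact_force: [-2.2, 1.2, 2.5]
grip_width: 0.0005
grip_force: 1.7
```

servo_tool(
  commands=[0,0,0.7,0,1,0,0,0.7,0,1],
)

```text
time: 7.73
position: [0.5259, 0.2199, 0.0618]
eef_rot: [[0.943, -0.333, -0.0], [-0.333, -0.943, -0.0], [-0.0, 0.0, -1.0]]
contact_force: [-3.2, 1.2, 3.6]
grip_width: 0.0004
grip_force: 1.7
```

servo_tool(
  commands=[0,0,0.6,0,1,0,0,0.6,0,1],
)

```text
time: 7.9
position: [0.5259, 0.2198, 0.0607]
eef_rot: [[0.943, -0.333, -0.0], [-0.333, -0.943, -0.0], [-0.0, 0.0, -1.0]]
contact_force: [-2.1, 0.8, 4.4]
grip_width: 0.0005
grip_force: 1.9
```

servo_tool(
  commands=[0,0,0.6,0,1,0,0,0.6,0,1],
)

```text
time: 8.07
position: [0.5259, 0.2199, 0.0605]
eef_rot: [[0.943, -0.333, 0.0], [-0.333, -0.943, -0.0], [0.0, 0.0, -1.0]]
contact_force: [-6.1, 1.2, 11.2]
grip_width: 0.0
grip_force: 5.8
```

The stop is reached: force is up to 11 N and z has stopped falling. A short hold, then straight out.

servo_tool(
  commands=[0,0,0.4,0,1,0,0,0,0,1],
)

```text
time: 8.23
position: [0.5259, 0.2199, 0.0605]
eef_rot: [[0.943, -0.333, 0.0], [-0.333, -0.943, -0.0], [0.0, 0.0, -1.0]]
contact_force: [-5.5, 0.2, 10.8]
grip_width: 0.0002
grip_force: 5.2
```

servo_tool(
  commands=[0,0,-3,0,1,0,0,-8,0,1,0,0,-15,0,1,0,0,-20,0,1,0,0,-20,0,1,0,0,-25,0,1,0,0,-25,0,1,0,0,-25,0,1,0,0,-25,0,1,0,0,-25,0,1,0,0,-25,0,1,0,0,0,0,1],
)

```text
time: 9.23
position: [0.5289, 0.2207, 0.2814]
eef_rot: [[0.943, -0.333, 0.011], [-0.333, -0.943, 0.005], [0.008, -0.008, -1.0]]
contact_force: [0.4, 0.3, 0.7]
grip_width: 0.0007
grip_force: 0.0
```

```bash
python3 - <<'E'
from h import *
s,d=snap('wrist','w6.png'); print(s['position'],s['contact_force'])
E
```

```text
[0.52890062 0.22066201 0.28136723] [0.4217268  0.33870874 0.71038701]
```

View pics/w6.png

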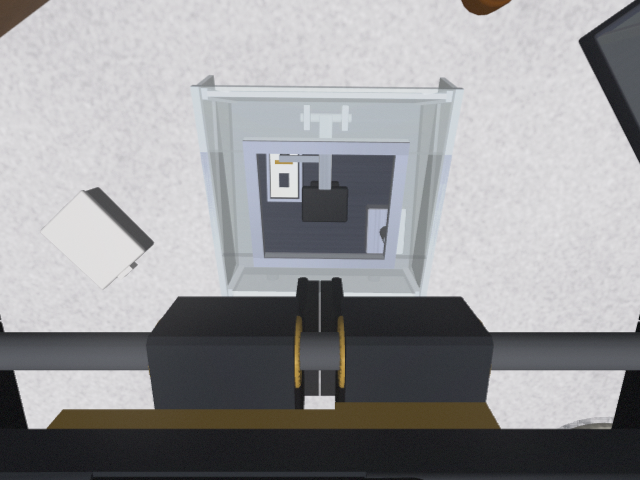

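The paddle, now at about (325,203), is smaller at 46 px against 50 px before, so the lever has stayed down. The carrier is in place at about (284,177), and the tool is clear with no contact.

```bash
python3 -c "
from station import env
print(env.sign_off())"
```

```text
the job is handed in; nothing more can be done
None
```

The loaded nest's lever was pressed down to its stop and was still down when I looked afterwards. The gripper was clear of the window with no contact, and the job is handed in, though sign-off gave no verdict.

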